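# Torque the hold-down nut of a stone drilling board

## Task

The small brown rock on the drilling board is held by a strap and a nut, with a break-over torque wrench on the nut. Pull the wrench handle clockwise (seen from above) until the nut seats and the handle's knuckle breaks over, stop at about 10 degrees of bend, well before the knuckle's end stop at about 20, let the handle spring straight, and swing the wrench back so that its handle is parked over the small wooden block on the board. Let go, and leave the things lying round the board where they are.

Things in the scene. Friction and masses are not known exactly. Their poses are not given: they have to be found in the camera images.
- board: Plywood drilling board, 240 x 240 mm, top 18 mm above the table, fixed. Origin on the table under the nut; x away from the robot, y left, z up, turned by the board's yaw. A steel strap (top 49 mm above the table) clamps a brown rock on the far side. Only the parking block stands near the swing of the grip.
- nut_axis (a point): On the nut's vertical axis, mid-height of the wrench, 62 mm above the table; x points along the wrench head to the knuckle, z up. Pulled clockwise, the head first moves through free play (up to 0.35 rad, 0.5 N at the grip), then turns the nut (0.2 to 0.5 rad, 3 N while moving) until it seats and stands still, at an angle that differs each time and cannot be seen.
- knuckle (a point): The knuckle, a vertical pin 45 mm from the nut's axis, 62 mm above the table; axes as nut_axis. It joins the head to the handle. The head is a ratchet: swung back counter-clockwise it runs free (0.5 N at the grip) and leaves the nut tight. One swing of under 1.3 rad goes from the start to break-over.
- grip (a point): Centre of the round rubber grip (26 mm thick, 116 mm long, level, 62 mm above the table), 120 mm beyond the knuckle; x outward along the handle, z up. In line with the head until, on the seated nut, about 10 N clockwise here makes the knuckle give; then the handle alone turns clockwise about it and the force falls, to 6 N at 0.2 rad bend. Released it springs straight. End stop 0.38 rad.
- park_point (a point): Point fixed to the board, 62 mm above the table and 165 mm from the nut's axis, counter-clockwise of every start: where the centre of the grip lies when the handle is parked over the middle of the wooden block. Nothing stops the handle there.
- park_block (a point): Top centre, 47 mm above the table, of the small wooden parking block on the board (18 mm along the parked handle, 46 mm across it), 108 mm from the nut's axis, under the handle's inner end when parked. It cannot block the wrench; keep fingers off it by gripping at the grip's centre.
- pencil: Green pencil, 124 mm long, loose on the table near the robot's edge: to be left alone. Origin at the centre of its underside.
- loupe: Magnifying lens with wooden handle, 133 mm long, loose on the table right of the board: to be left alone. Origin at the centre of its underside.
- spur_stone: Grey stone, 82 x 30 x 36 mm, loose on the table left of the board: to be left alone. Origin at the centre of its underside.
- brass_dish: Shallow brass dish, 60 mm across, 13 mm high, loose on the table left of the board: to be left alone. Origin at the centre of its underside.

How it is judged:
By the outcome, as a careful person would: the job done as asked, in the order asked, and still so for the second after the job is handed in, with the robot touching nothing.
It also fails if it takes over 56 s, if anything falls off the work surface, if the arm or the gripper's body presses on something with over 40 N, if the wrist force passes 120 N, or if a joint passes its speed limit or range.

## Robot

A 7-joint arm with a two-finger parallel gripper is mounted at the origin on a cart in front of the work surface, level with it; the furniture and walls round the work are solid. World frame = base frame: x ahead of the robot, y to its left, z up, the work surface at z = 0. Lengths are in mm, angles in rad, forces in N, time in s.
With the tool pointing down it reaches from about 400 to 875 mm from the base axis. Payload 4.4 kg.
Tool frame: the origin (TCP) lies at the very end of the fingers, on their centre line; the grasp point (between the pads) lies 19 mm behind it; y points along the fingers, z is the direction in which the jaws open and shut, and the axes are right-handed (so a half turn about y gives the same grasp; the last joint's range is limited). The gripper opens to 85 mm and grips with 20 to 120 N. Pads are 22 mm wide; open, the fingers measure 114 mm over their backs; the gripper's body (76 mm by 85 mm) begins 54 mm behind the grasp point. The pads swing forward as they close: fully open they stand 13 mm farther back than shut.
Start: joints at [-1.21, 0.628, 0.038, 1.517, -0.027, 0.996, -0.02], TCP at [269.053, 591.716, 231.313] pointing down, gripper open.
Joint ranges: [-3.06, 3.06], [-0.37, 2.12], [-1.25, 1.32], [0.18, 2.47], [-1.1, 4.24], [0.23, 1.98], [-2.94, 2.94]. Speed limits (rad/s): [2.57, 2.57, 3.14, 3.14, 3.14, 3.14, 3.14].

## Interface

Orientations are given as [roll, pitch, yaw] about the fixed x, y, z axes, in that order (R = Rz(yaw) Ry(pitch) Rx(roll)).
In Python, from cell import ctrl, imaging, finish_job gives the robot as it stands.
- The arm moves only by the shell command python3 -m inch 'ROWS'. ROWS is JSON, one flat list of numbers, 7 for each row, row after row: the opening, from 0 (shut) to 1 (fully open), then the shift along the tool's x, y, z in cm, then the turn, a rotation vector about the tool's x, y, z in degrees. A call has 1 to 12 rows; each row is the pose to reach, as a shift and turn from the pose commanded when the call began, along the tool's axes at that moment; what a row does not reach only later rows make up. A row lasts 1/10 s, in which the tool goes at most 50 mm and 8.59 degrees, less where a joint would pass 70% of its speed; a pose out of reach is approached as far as the arm can. A call with a gripper value outside its range is refused whole. The fingers move at their own pace and stop on an object; the grip force is fixed at half the most. Time passes only in rows, so rows that repeat a pose let the fingers close. It gives the time, the measured TCP pose, the force and the opening at its end, in the units of the state.
- ctrl.read_state(): the state, without advancing time (a new reading comes with each control period).
- imaging.get_image(name): name is "scene" or "top"; returns a dict with "img" (420x560x3 uint8, red, green, blue), "fx", "fy", "cx", "cy" (pixels), "R" (3x3) and "t" (3): a world point X has camera coordinates R X + t. Camera axes: x right, y down, z forward; pixel columns grow to the right and rows downward; lengths in mm; the calibration is good to about 2 mm. A picture is of the moment at which its call begins. There is no depth.
- finish_job(): hands the job in, once; it reports no verdict.
The state is a dict: "clock": time; "qpos": joint angles; "qd": joint speeds; "tau": joint torques, N m; "eef_pos": TCP position; "tool_rot": TCP orientation; "force": force on the tool from outside, world axes, zero at the start; "torque": the same for the moment, N m; "width": finger opening in mm.
Only numpy, scipy, OpenCV 4.12 (cv2) and the standard library are available. Lean on these libraries where they do the work, as an engineer would, in place of code of your own. Each camera call takes 0.05 s, during which the arm holds its last target.

## Working session

There is one attempt and no reset: what is moved stays moved. The work goes in short steps, Python scripts to look and compute and a shell command to move; the robot and the scene stay as the last step left them, time stands still between calls to the robot, and variables do not carry over. Pictures are saved under pics/ and viewed, and the job is handed in when it is done.

```bash
ls; mkdir -p pics; python3 - <<'E'
from cell import ctrl, imaging
import cv2
s=ctrl.read_state(); print(s)
for n in ("scene","top"):
    d=imaging.get_image(n); cv2.imwrite(f"pics/{n}0.png",cv2.resize(d["img"][:,:,::-1],(784,588),interpolation=cv2.INTER_CUBIC)); print({k:v for k,v in d.items() if k!="img"})
E
```

```text
pics
{'clock': 0.0, 'qpos': array([-1.20975032,  0.62934624,  0.03845516,  1.51842035, -0.02699386,
        0.99627652, -0.02004188]), 'qd': array([ 3.15381429e-04, -9.66365740e-04, -9.48702237e-04, -1.31912451e-03,
        2.25656673e-03, -4.46481519e-05,  2.48262940e-04]), 'tau': array([-6.21844583e-05, -5.63392568e+01,  1.22620404e+00, -1.93454951e+01,
        1.10015474e-02,  1.02663619e-02,  1.98647392e-06]), 'eef_pos': array([268.81696315, 591.09821882, 230.37251308]), 'tool_rot': array([-1.57272796e+00, -3.95267761e-05, -4.26896380e-01]), 'force': array([ 0.05998892, -0.08872471, -0.66812818]), 'torque': array([-0.00102113, -0.03481912, -0.02376256]), 'width': 85.42656844103065}
{'fx': 509.09152204614503, 'fy': 509.09152204614503, 'cx': 279.0735236977541, 'cy': 203.84131570496334, 'R': array([[-0.74822471, -0.66304582,  0.02302233],
       [-0.286371  ,  0.29146881, -0.91270893],
       [ 0.59845754, -0.6895043 , -0.40796126]]), 't': array([ 462.42271646,  186.16669144, 1362.20508636])}
{'fx': 393.91159921562553, 'fy': 393.91159921562553, 'cx': 279.6646074545266, 'cy': 209.83227059213795, 'R': array([[ 0.01033853, -0.99993106, -0.00556699],
       [-0.97792145, -0.00894861, -0.20878113],
       [ 0.20871692,  0.00760257, -0.97794655]]), 't': array([137.43285718, 532.23528349, 967.16152693])}
```

View pics/scene0.png

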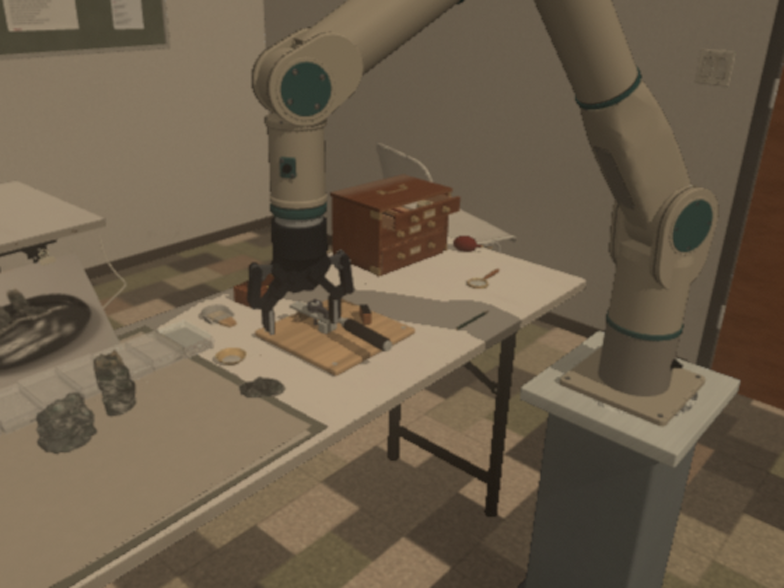

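View pics/top0.png

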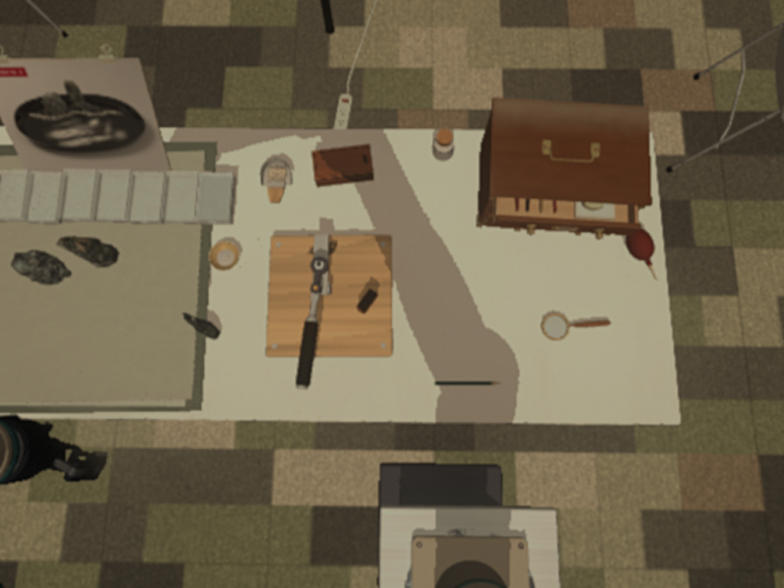

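The top view shows the nut near (319,265), the black grip from (309,322) to (303,386), and the parking block near (369,297). The block is on the counter-clockwise side. Next I'll crop in and measure.

```bash
cat > h.py <<'E'
import numpy as np, cv2
from cell import ctrl, imaging
def ray(d,u,v,z):
    R=np.array(d["R"]);t=np.array(d["t"]);c=-R.T@t
    r=R.T@np.array([(u-d["cx"])/d["fx"],(v-d["cy"])/d["fy"],1.]); return c+r*(z-c[2])/r[2]
def proj(d,X):
    p=np.array(d["R"])@np.array(X,float)+d["t"]; return d["fx"]*p[0]/p[2]+d["cx"],d["fy"]*p[1]/p[2]+d["cy"]
def crop(d,u0,v0,w,h,s,fn):
    cv2.imwrite(fn,cv2.resize(d["img"][v0:v0+h,u0:u0+w,::-1],None,fx=s,fy=s,interpolation=cv2.INTER_CUBIC))
E
python3 - <<'E'
from h import *
d=imaging.get_image("top"); crop(d,180,155,115,130,4.6,"pics/c1.png")
crop(imaging.get_image("scene"),140,180,180,120,4.4,"pics/c2.png")
E
```

```text
(no output)
```

View pics/c1.png

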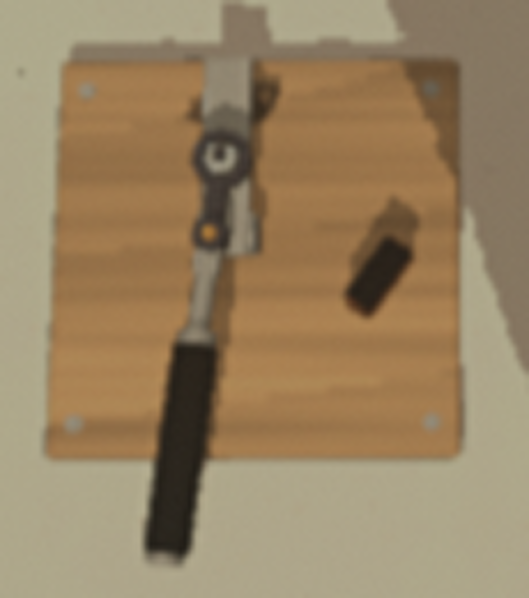

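View pics/c2.png

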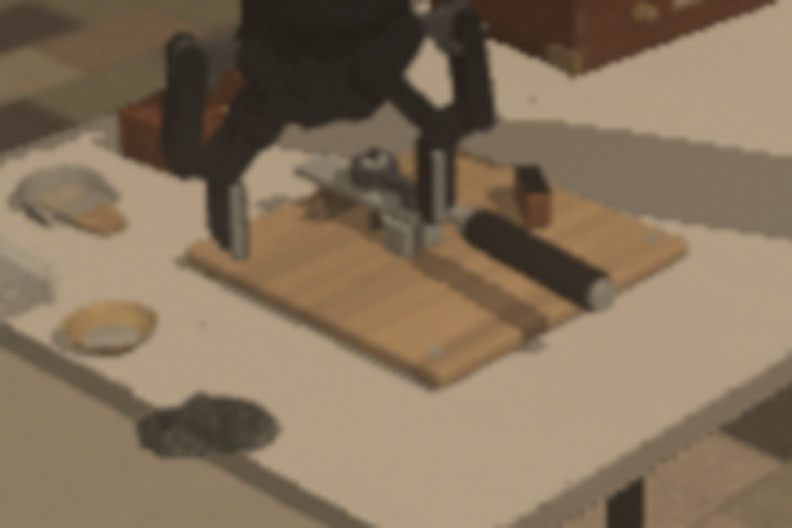

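```bash
python3 - <<'E'
from h import *
d=imaging.get_image("top")
def P(x,y,z): return ray(d,180+(x+.5)/4.6-.5,155+(y+.5)/4.6-.5,z)
def ph(v): return np.hypot(*v[:2]),np.arctan2(v[1],v[0])
c=[P(*p,18) for p in((65,63),(460,60),(460,458),(47,458))]
print(np.round(c,1),[np.linalg.norm(c[i]-c[i-1]) for i in range(4)]); print("ctr",np.mean(c,0))
n=P(220,156,72);k=P(209,232,68)
g1=P(195,342,68);g2=P(167,552,68);t1=P(196,342,62);t2=P(168,552,62)
print("nut",n,"kn",k,ph(k-n)); print("grip",t1,t2,(t1+t2)/2,ph((t1+t2)/2-n),ph(t2-t1))
b=P(380,276,47);e=[P(*p,47) for p in((391,236),(412,252),(371,316),(347,297))]
print("block",b,np.mean(e,0),ph(np.mean(e,0)-n),ph(e[3]-e[0]),ph(e[1]-e[0]))
for a in(n,c[0]):print(a)
s=imaging.get_image("scene")
for X in (n,k,t1,t2,np.mean(e,0)):
    u,v=proj(s,X);print("scene crop",(u-140)*4.4,(v-180)*4.4)
E
```

```text
[[654.3 381.7  18. ]
 [658.2 144.3  18. ]
 [419.6 141.8  18. ]
 [417.3 378.8  18. ]] [np.float64(237.05292399493143), np.float64(237.40751937991487), np.float64(238.63566771935862), np.float64(236.94006144040577)]
ctr [537.35763632 261.64101585  18.        ]
nut [582.78799184 278.38777839  72.        ] kn [539.76391039 283.46331798  68.        ] (np.float64(43.322427062173944), np.float64(3.0241656475314715))
grip [478.29861488 289.13817714  62.        ] [362.72044053 299.65086384  62.        ] [420.50952771 294.39452049  62.        ] (np.float64(163.06598576298666), np.float64(3.0432731916219655)) (np.float64(116.05529272394612), np.float64(3.05088488381876))
block [519.70989208 188.22698061  47.        ] [520.21764737 188.05780431  47.        ] (np.float64(109.88426741251959), np.float64(-2.176596950740139)) (np.float64(43.211008621290034), np.float64(2.543421309246226)) (np.float64(15.272283247853606), np.float64(-2.2209932796342637))
[582.78799184 278.38777839  72.        ]
[654.31829161 381.67748496  18.        ]
scene crop 376.5036712287659 157.0794661756597
scene crop 416.08092308917355 184.8019038165805
scene crop 477.0369710086327 225.8586886761564
scene crop 601.5685724583798 292.8385934719821
scene crop 537.8403048980737 177.0475229793078
```

```bash
cat >> h.py <<'E'
def rows(cur,tgts,o):
    # cur/tgts: (x,y,z,yaw) ; tool y down, tool x=(cos,sin), tool z=(-sin,cos)
    x,y,z,w=cur
    for t in tgts:
        dx,dy=t[0]-x,t[1]-y
        print([o,round((dx*np.cos(w)+dy*np.sin(w))/10,2),round((z-t[2])/10,2),round((-dx*np.sin(w)+dy*np.cos(w))/10,2),0,round(-np.degrees(t[3]-w),1),0])
N=np.array([583.,278.3])
def arc(th,r=165,z=43): return (N[0]+r*np.cos(th),N[1]+r*np.sin(th),z,th-np.pi)
E
python3 - <<'E'
from h import *
g=arc(3.045);print(g)
rows((269.05,591.7,231.3,-.4269),[(g[0],g[1],150,g[3]),(g[0],g[1],44,g[3])],1)
E
```

```text
(np.float64(418.76913831687784), np.float64(294.21301576757844), 43, -0.09659265358979319)
[1, np.float64(25.95), 8.13, np.float64(-20.88), 0, np.float64(-18.9), 0]
[1, np.float64(25.95), 18.73, np.float64(-20.88), 0, np.float64(-18.9), 0]
```

```bash
python3 -m inch '[1,25.95,8.1,-20.9,0,-18.9,0, 1,25.95,8.1,-20.9,0,-18.9,0, 1,25.95,8.1,-20.9,0,-18.9,0, 1,25.95,8.1,-20.9,0,-18.9,0, 1,25.95,8.1,-20.9,0,-18.9,0, 1,25.95,8.1,-20.9,0,-18.9,0, 1,25.95,8.1,-20.9,0,-18.9,0, 1,25.95,8.1,-20.9,0,-18.9,0, 1,25.95,8.1,-20.9,0,-18.9,0, 1,25.95,8.1,-20.9,0,-18.9,0, 1,25.95,8.1,-20.9,0,-18.9,0, 1,25.95,8.1,-20.9,0,-18.9,0]'
python3 - <<'E'
from h import *
s=ctrl.read_state();print(s["eef_pos"],s["tool_rot"],s["force"],s["qpos"])
crop(imaging.get_image("top"),140,135,180,150,4,"pics/c3.png")
crop(imaging.get_image("scene"),140,180,180,120,4.4,"pics/c4.png")
E
```

```text
clock: 1.5
eef_pos: [418.2, 295.4, 150.5]
tool_rot: [-1.57, -0.0, -0.094]
force: [-0.7, -0.3, -0.0]
width: 85.4
[418.165627   295.43861271 150.52157441] [-1.57003489e+00 -1.07921865e-04 -9.44709161e-02] [-0.70814108 -0.26604487 -0.02865372] [-0.62363188  0.54887547 -0.06696001  1.97991641  0.05981136  0.61403103
  0.74666204]
```

View pics/c4.png

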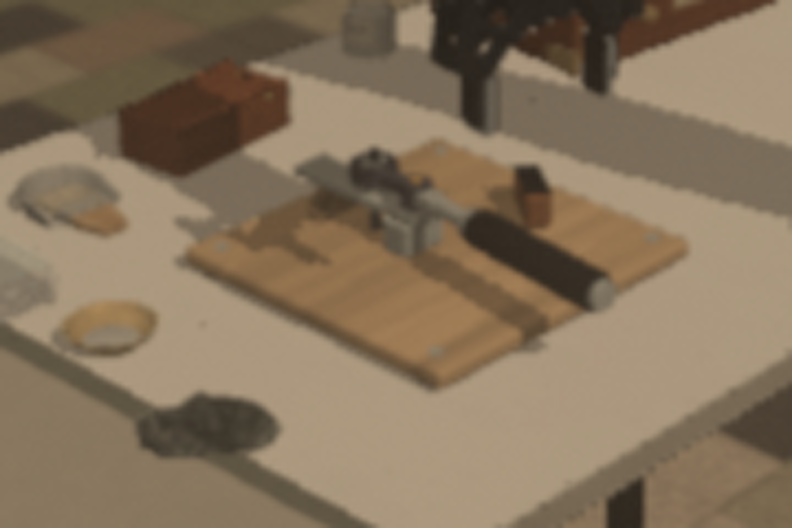

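The gripper is over the grip and lined up with the handle axis. Descending and closing.

```bash
python3 -m inch '[1,0,3,-0.1,0,0,0, 1,0,6,-0.1,0,0,0, 1,0,9,-0.1,0,0,0, 1,0,10.6,-0.1,0,0,0, 1,0,10.6,-0.1,0,0,0, 0,0,10.6,-0.1,0,0,0, 0,0,10.6,-0.1,0,0,0, 0,0,10.6,-0.1,0,0,0, 0,0,10.6,-0.1,0,0,0, 0,0,10.6,-0.1,0,0,0, 0,0,10.6,-0.1,0,0,0, 0,0,10.6,-0.1,0,0,0]'
python3 - <<'E'
from h import *
s=ctrl.read_state();print(s["eef_pos"],s["tool_rot"],s["force"],s["torque"],s["width"])
crop(imaging.get_image("top"),140,135,180,150,4,"pics/c5.png")
crop(imaging.get_image("scene"),140,180,180,120,4.4,"pics/c6.png")
E
```

```text
clock: 2.8
eef_pos: [419.1, 293.4, 44.6]
tool_rot: [-1.57, -0.001, -0.097]
force: [0.0, 1.1, 1.5]
width: 24.1
[419.12299242 293.40798963  44.59636714] [-1.56986555e+00 -8.93868342e-04 -9.69678748e-02] [0.0249904  1.13714773 1.49616874] [ 0.11447255 -0.20383318  0.01300307] 24.120482599573705
```

View pics/c6.png

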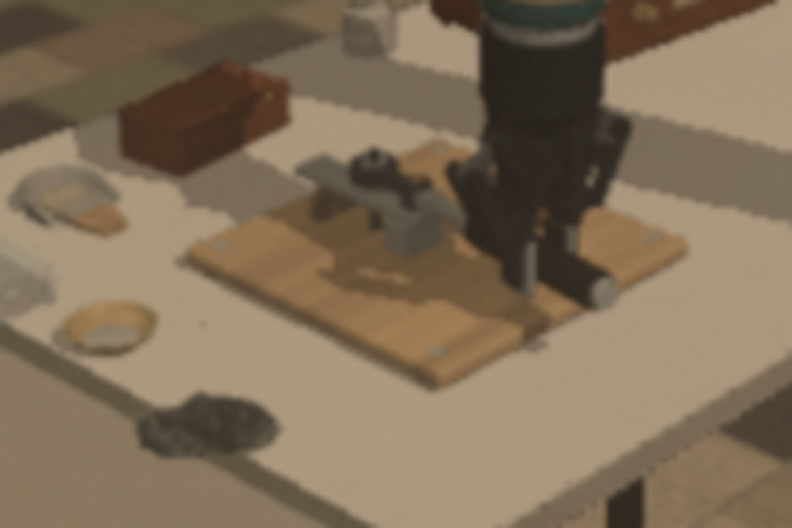

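View pics/c5.png

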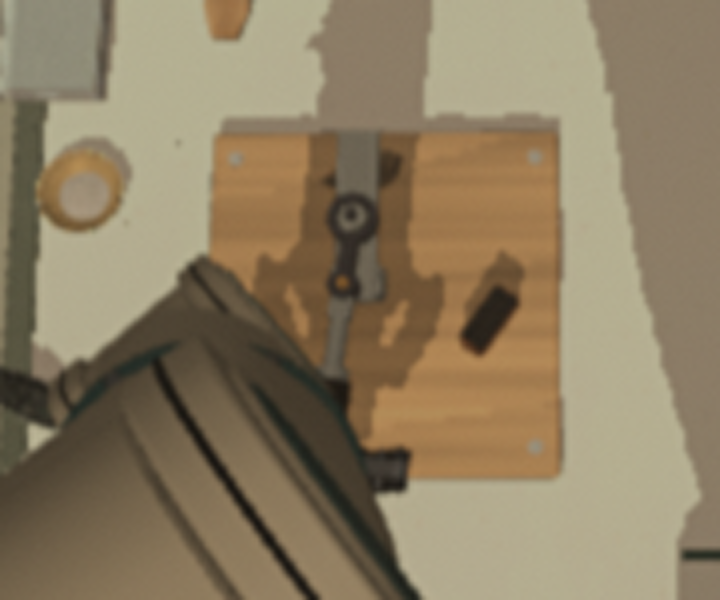

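```bash
python3 -m inch '[0,0.01,0,0.41,0,1.43,0, 0,0.02,0,0.83,0,2.87,0, 0,0.05,0,1.24,0,4.3,0, 0,0.08,0,1.65,0,5.73,0, 0,0.13,0,2.06,0,7.16,0, 0,0.19,0,2.47,0,8.59,0, 0,0.19,0,2.47,0,8.59,0]'
cat >> h.py <<'E'
def st():
    s=ctrl.read_state();p=s["eef_pos"];v=p[:2]-N;th=np.arctan2(v[1],v[0]);F=s["force"]
    tan=np.array([np.sin(th),-np.cos(th)]); rad=v/np.hypot(*v)
    print("th %.4f r %.1f z %.1f yaw+pi %.4f Fcw %.2f Frad %.2f Fz %.2f Mz %.2f w %.1f t %.1f"%(th,np.hypot(*v),p[2],s["tool_rot"][2]+np.pi,F[:2]@tan,F[:2]@rad,F[2],s["torque"][2],s["width"],s["clock"]))
E
python3 -c "from h import *;st();st()"
```

```text
clock: 3.6
eef_pos: [423.3, 318.2, 44.3]
tool_rot: [-1.57, -0.001, -0.248]
force: [2.6, 0.3, 1.7]
width: 24.2
th 2.8965 r 164.6 z 44.3 yaw+pi 2.8939 Fcw 0.94 Frad -2.42 Fz 1.67 Mz 0.08 w 24.2 t 3.6
th 2.8965 r 164.6 z 44.3 yaw+pi 2.8939 Fcw 0.94 Frad -2.42 Fz 1.67 Mz 0.08 w 24.2 t 3.6
```

```bash
python3 -m inch '[0,0.01,0,0.41,0,1.43,0, 0,0.02,0,0.83,0,2.87,0]'
python3 -c "from h import *;st()"
python3 -m inch '[0,0.01,0,0.41,0,1.43,0, 0,0.02,0,0.83,0,2.87,0]'
python3 -c "from h import *;st()"
```

```text
clock: 3.8
eef_pos: [425.2, 325.2, 44.3]
tool_rot: [-1.572, 0.0, -0.298]
force: [1.8, -1.7, 2.0]
width: 24.0
th 2.8529 r 164.6 z 44.3 yaw+pi 2.8432 Fcw -1.08 Frad -2.22 Fz 1.96 Mz 0.45 w 24.0 t 3.8
clock: 4.0
eef_pos: [427.8, 333.2, 44.2]
tool_rot: [-1.571, 0.0, -0.349]
force: [1.9, -2.2, 1.7]
width: 23.9
th 2.8014 r 164.6 z 44.2 yaw+pi 2.7926 Fcw -1.41 Frad -2.51 Fz 1.68 Mz 0.38 w 23.9 t 4.0
```

```bash
python3 -m inch '[0,0.01,0,0.41,0,1.43,0, 0,0.02,0,0.83,0,2.87,0]' >/dev/null
python3 -c "from h import *;st()"
python3 -m inch '[0,0.01,0,0.41,0,1.43,0]' >/dev/null
python3 -c "from h import *;st()"
python3 -m inch '[0,0.01,0,0.41,0,1.43,0]' >/dev/null
python3 -c "from h import *;st()"
```

```text
th 2.7501 r 164.7 z 44.2 yaw+pi 2.7423 Fcw -0.60 Frad -3.15 Fz 1.50 Mz 0.38 w 24.0 t 4.2
th 2.7252 r 164.7 z 44.2 yaw+pi 2.7174 Fcw -1.06 Frad -1.43 Fz 1.83 Mz 0.44 w 24.8 t 4.3
th 2.7000 r 164.7 z 44.2 yaw+pi 2.6925 Fcw -0.30 Frad -2.97 Fz 1.98 Mz 0.43 w 24.0 t 4.4
```

```bash
cat >> h.py <<'E'
_st=st
def st():
    s=ctrl.read_state();p=s["eef_pos"];v=p[:2]-N;th=np.arctan2(v[1],v[0]);F=s["force"]
    f=F[:2]@np.array([np.sin(th),-np.cos(th)])
    print("th %.4f r %.1f yaw+pi %.4f Fcw %.2f Mz %.2f Tnut %.2f Tk %.2f w %.1f t %.1f"%(th,np.hypot(*v),s["tool_rot"][2]+np.pi,f,s["torque"][2],s["torque"][2]-.165*f,s["torque"][2]-.12*f,s["width"],s["clock"]))
E
for i in 1; do
python3 -m inch '[0,0.01,0,0.41,0,1.43,0]' >/dev/null; python3 -c "from h import *;st()"
python3 -m inch '[0,0.01,0,0.41,0,1.43,0]' >/dev/null; python3 -c "from h import *;st()"
done
```

```text
th 2.6747 r 164.7 yaw+pi 2.6676 Fcw -1.08 Mz 0.40 Tnut 0.58 Tk 0.53 w 24.1 t 4.5
th 2.6495 r 164.6 yaw+pi 2.6427 Fcw -0.38 Mz 0.39 Tnut 0.46 Tk 0.44 w 24.1 t 4.6
```

```bash

python3 -m inch '[0,0.01,0,0.41,0,1.43,0]' >/dev/null; python3 -c "from h import *;st()"
python3 -m inch '[0,0.01,0,0.41,0,1.43,0]' >/dev/null; python3 -c "from h import *;st()"
```

```text
th 2.6291 r 164.7 yaw+pi 2.6182 Fcw -3.57 Mz 0.64 Tnut 1.23 Tk 1.07 w 23.7 t 4.7
th 2.6112 r 164.7 yaw+pi 2.5935 Fcw -4.78 Mz 0.64 Tnut 1.43 Tk 1.22 w 24.1 t 4.8
```

```bash

python3 -m inch '[0,0.01,0,0.42,0,2,0]' >/dev/null; python3 -c "from h import *;st()"
python3 -m inch '[0,0.01,0,0.42,0,2,0]' >/dev/null; python3 -c "
from h import *
st();crop(imaging.get_image('top'),190,165,80,80,7,'pics/c7.png');st()
crop(imaging.get_image('scene'),190,190,90,70,8,'pics/c8.png');st()"
```

```text
th 2.5839 r 164.7 yaw+pi 2.5576 Fcw -4.07 Mz 0.49 Tnut 1.16 Tk 0.98 w 23.9 t 4.9
th 2.5555 r 164.6 yaw+pi 2.5217 Fcw -5.68 Mz 0.46 Tnut 1.40 Tk 1.14 w 24.1 t 5.0
th 2.5501 r 164.6 yaw+pi 2.5203 Fcw -4.10 Mz 0.12 Tnut 0.80 Tk 0.61 w 24.1 t 5.0
th 2.5532 r 164.6 yaw+pi 2.5229 Fcw -5.61 Mz 0.36 Tnut 1.29 Tk 1.04 w 24.4 t 5.1
```

View pics/c7.png

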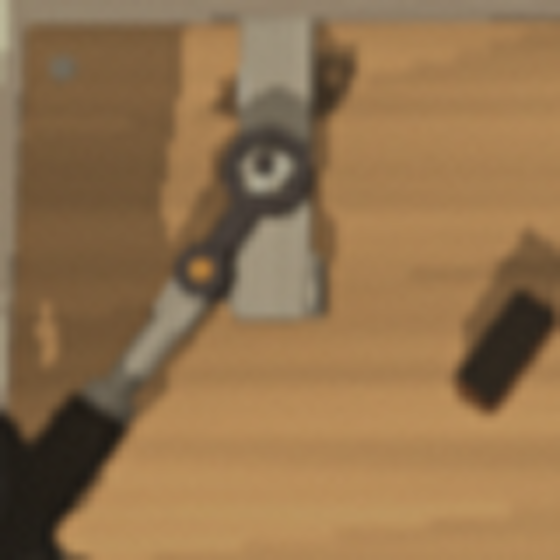

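View pics/c8.png

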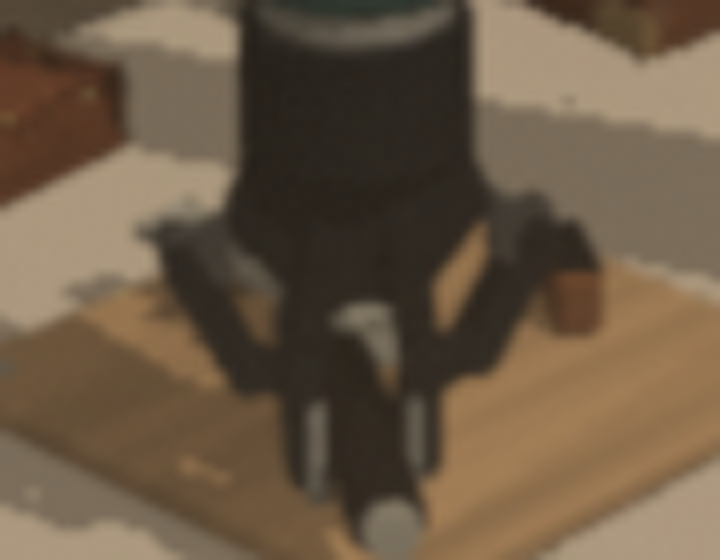

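The top view shows the bend at the knuckle: nut at (267,168), knuckle at (201,268), grip start at about (103,398). I'll measure the angle.

```bash
python3 - <<'E'
from h import *
d=imaging.get_image("top")
def P(x,y,z): return ray(d,190+(x+.5)/7-.5,165+(y+.5)/7-.5,z)
n,k,g=P(267,168,72),P(201,268,68),P(103,398,62)
f=lambda v:np.arctan2(v[1],v[0])%(2*np.pi)
print(f(k-n),np.linalg.norm((k-n)[:2]),f(g-k),np.linalg.norm((g-k)[:2]),f(P(103,398,62)-P(201,268,66)))
kk=N+45*np.array([np.cos(f(k-n)),np.sin(f(k-n))])
p=ctrl.read_state()["eef_pos"][:2]; print(f(p-kk),np.hypot(*(p-kk)))
for th0 in(2.62,2.63,2.635,2.64,2.65):
    kk=N+45*np.array([np.cos(th0),np.sin(th0)]);print(th0,th0-f(p-kk))
st()
E
```

```text
2.579249948562466 44.05633683279797 2.5118464343227864 59.32096081837422 2.520976030192662
2.5451296035127644 119.56406604655147
2.62 0.09016957976548134
2.63 0.10391128582910802
2.635 0.11077963942446756
2.64 0.11764617856141513
2.65 0.13137337089946088
th 2.5545 r 164.5 yaw+pi 2.5240 Fcw -4.73 Mz 0.41 Tnut 1.19 Tk 0.98 w 23.8 t 5.2
```

```bash

python3 -m inch '[0,0.01,0,0.45,0,2.1,0]' >/dev/null; python3 -c "from h import *;st()"
python3 -m inch '[0,0.01,0,0.45,0,2.1,0, 0,0.01,0,0.45,0,2.1,0, 0,0.01,0,0.45,0,2.1,0]' >/dev/null; python3 -c "
from h import *
st();d=imaging.get_image('top');crop(d,190,165,80,80,7,'pics/c9.png');st()
for th0 in(2.62,2.63,2.64):
    p=ctrl.read_state()['eef_pos'][:2];kk=N+45*np.array([np.cos(th0),np.sin(th0)]);print(th0,th0-np.arctan2(*(p-kk)[::-1]))
"
```

```text
th 2.5283 r 164.5 yaw+pi 2.4869 Fcw -5.85 Mz 0.36 Tnut 1.32 Tk 1.06 w 24.4 t 5.2
th 2.4970 r 164.2 yaw+pi 2.4509 Fcw -4.20 Mz 0.20 Tnut 0.89 Tk 0.70 w 24.3 t 5.5
th 2.4967 r 164.2 yaw+pi 2.4511 Fcw -4.60 Mz 0.22 Tnut 0.98 Tk 0.77 w 24.0 t 5.6
2.62 0.16948700709744147
2.63 0.18318634994304128
2.64 0.19687379591151943
```

View pics/c9.png

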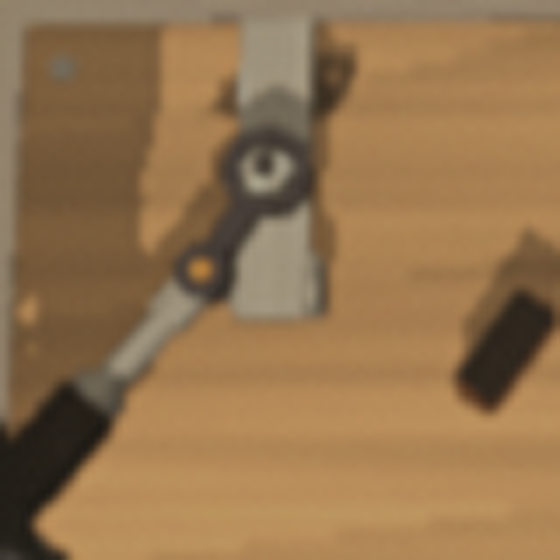

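The head pixels haven't moved, so the nut is seated. Pose and torque both put the bend at about 0.17–0.18 rad (10°). Now I'll let the handle spring straight by turning back about the knuckle.

```bash

python3 -m inch '[0,0.01,0,-0.54,0,-2.6,0, 0,0.05,0,-1.08,0,-5.2,0, 0,0.11,0,-1.62,0,-7.7,0, 0,0.18,0,-2.1,0,-10,0, 0,0.18,0,-2.1,0,-10,0, 0,0.18,0,-2.1,0,-10,0]' >/dev/null; python3 -c "
from h import *
st();d=imaging.get_image('top');crop(d,190,165,80,80,7,'pics/c10.png');st()"
```

```text
th 2.6285 r 164.7 yaw+pi 2.6250 Fcw -6.18 Mz 0.34 Tnut 1.36 Tk 1.08 w 24.3 t 6.2
th 2.6285 r 164.7 yaw+pi 2.6250 Fcw -5.80 Mz 0.35 Tnut 1.31 Tk 1.05 w 24.5 t 6.2
```

View pics/c10.png

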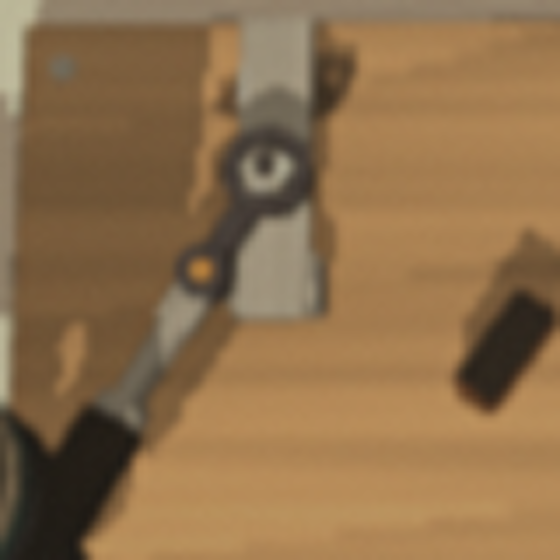

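```bash

python3 -m inch '[0,0,0,-0.15,0,-0.7,0, 0,0.01,0,-0.35,0,-1.3,0, 0,0.01,0,-0.35,0,-1.3,0]' >/dev/null; python3 -c "from h import *
st()"
python3 - <<'E'
import numpy as np
print(",".join("0,%.2f,0,%.2f,0,%.2f,0"%(16.47*(1-np.cos(d)),-16.47*np.sin(d),-np.degrees(d)) for d in np.arange(1,13)*.05))
E
```

```text
th 2.6397 r 164.6 yaw+pi 2.6479 Fcw -2.79 Mz -0.26 Tnut 0.20 Tk 0.07 w 23.8 t 6.5
0,0.02,0,-0.82,0,-2.86,0,0,0.08,0,-1.64,0,-5.73,0,0,0.18,0,-2.46,0,-8.59,0,0,0.33,0,-3.27,0,-11.46,0,0,0.51,0,-4.07,0,-14.32,0,0,0.74,0,-4.87,0,-17.19,0,0,1.00,0,-5.65,0,-20.05,0,0,1.30,0,-6.41,0,-22.92,0,0,1.64,0,-7.16,0,-25.78,0,0,2.02,0,-7.90,0,-28.65,0,0,2.43,0,-8.61,0,-31.51,0,0,2.88,0,-9.30,0,-34.38,0
```

```bash

python3 -m inch '[0,0.02,0,-0.82,0,-2.1,0, 0,0.08,0,-1.64,0,-4.9,0, 0,0.18,0,-2.46,0,-7.8,0, 0,0.33,0,-3.27,0,-10.7,0, 0,0.51,0,-4.07,0,-13.5,0, 0,0.74,0,-4.87,0,-16.4,0, 0,1.0,0,-5.65,0,-19.2,0, 0,1.3,0,-6.41,0,-22.1,0, 0,1.64,0,-7.16,0,-25,0, 0,2.02,0,-7.9,0,-27.9,0, 0,2.43,0,-8.61,0,-30.7,0, 0,2.88,0,-9.3,0,-33.6,0]' ; python3 -c "from h import *
st();print(ctrl.read_state()['qpos'])"
```

```text
clock: 7.75
eef_pos: [419.3, 260.9, 44.4]
tool_rot: [-1.57, 0.001, 0.099]
force: [-4.5, -0.1, 1.8]
width: 24.2
th -3.0357 r 164.6 yaw+pi 3.2402 Fcw 0.38 Mz 0.04 Tnut -0.02 Tk -0.01 w 24.2 t 7.8
[-0.55229459  0.72215254 -0.08981253  2.08854085  0.17700164  0.33784878
  0.88246732]
```

```bash

python3 -m inch '[0,0.02,0,-0.82,0,-2.9,0, 0,0.08,0,-1.64,0,-5.7,0, 0,0.18,0,-2.46,0,-8.6,0, 0,0.33,0,-3.27,0,-11.5,0, 0,0.51,0,-4.07,0,-14.3,0, 0,0.74,0,-4.87,0,-17.2,0, 0,1.0,0,-5.65,0,-20.1,0, 0,1.3,0,-6.41,0,-22.9,0, 0,1.64,0,-7.16,0,-25.8,0, 0,2.02,0,-7.9,0,-28.7,0, 0,2.43,0,-8.61,0,-31.5,0, 0,2.88,0,-9.3,0,-34.4,0]' ; python3 -c "from h import *
st();print(ctrl.read_state()['qpos'])
d=imaging.get_image('top');crop(d,180,155,115,130,4.6,'pics/c11.png')"
```

```text
clock: 8.95
eef_pos: [457.8, 170.2, 44.4]
tool_rot: [-1.571, -0.001, 0.698]
force: [-2.9, -0.9, 2.9]
width: 24.4
th -2.4295 r 165.4 yaw+pi 3.8393 Fcw 1.24 Mz 0.10 Tnut -0.10 Tk -0.05 w 24.4 t 8.9
[-0.24651715  0.72750555 -0.24774854  2.10075672  0.47441012  0.36530879
  1.38817541]
```

View pics/c11.png

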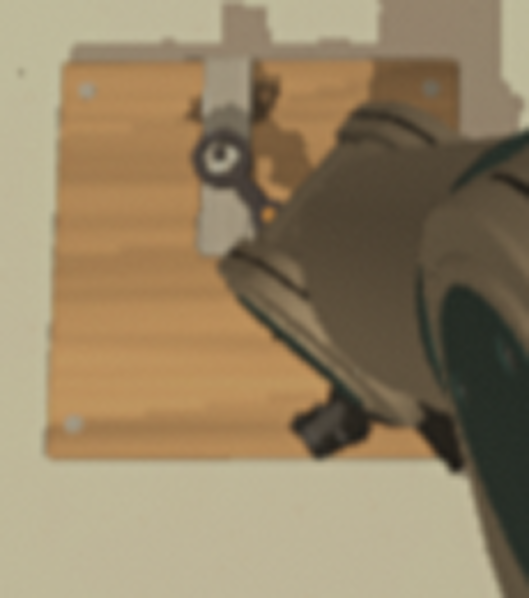

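```bash

python3 -m inch '[0,0.02,0,-0.82,0,-2.9,0, 0,0.08,0,-1.64,0,-5.8,0, 0,0.18,0,-2.46,0,-8.7,0, 0,0.33,0,-3.27,0,-11.7,0, 0,0.52,0,-4.08,0,-14.6,0, 0,0.52,0,-4.08,0,-14.6,0, 0,0.52,0,-4.08,0,-14.6,0]' ; python3 -c "from h import *
st();print(ctrl.read_state()['eef_pos'],arc(4.106))
d=imaging.get_image('top');crop(d,180,155,115,130,4.6,'pics/c12.png')
d=imaging.get_image('scene');crop(d,140,180,180,120,4.4,'pics/c13.png')"
```

```text
clock: 9.7
eef_pos: [487.9, 142.5, 44.4]
tool_rot: [-1.571, -0.0, 0.947]
force: [-0.7, -2.7, 2.0]
width: 24.2
th -2.1819 r 165.8 yaw+pi 4.0881 Fcw -0.98 Mz -0.12 Tnut 0.04 Tk -0.01 w 24.2 t 9.7
[487.86296432 142.50207686  44.36713793] (np.float64(488.96584552340664), np.float64(142.71763465748148), 43, 0.9644073464102068)
```

View pics/c13.png

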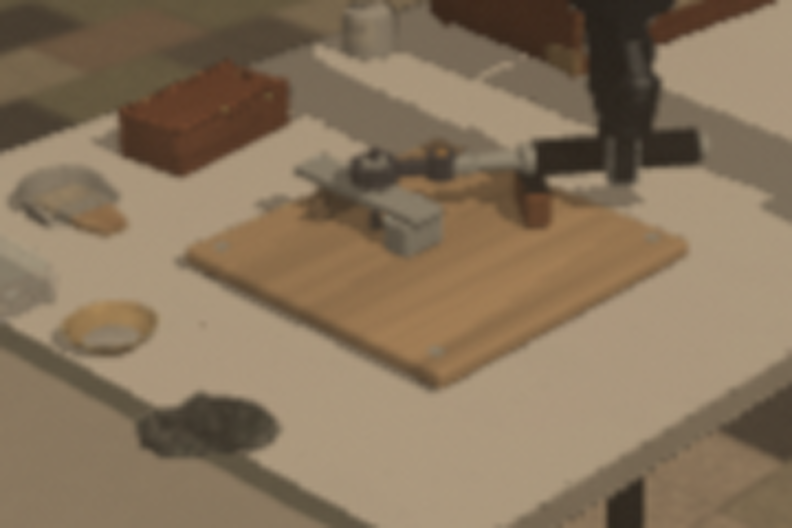

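The handle's inner end lies over the block at (535,180), within about 1 mm of the park angle. Releasing and lifting.

```bash

python3 -m inch '[0.4,0,0,0,0,0,0, 0.7,0,0,0,0,0,0, 1,0,0,0,0,0,0, 1,0,0,0,0,0,0, 1,0,0,0,0,0,0, 1,0,0,0,0,0,0, 1,0,0,0,0,0,0, 1,0,-2,0,0,0,0, 1,0,-5,0,0,0,0, 1,0,-9,0,0,0,0, 1,0,-13,0,0,0,0, 1,0,-13,0,0,0,0]'
python3 -m inch '[1,-3,-3,-8,0,0,0, 1,-6,-3,-12,0,0,0, 1,-6,-3,-16,0,0,0, 1,-6,-3,-20,0,0,0, 1,-6,-3,-20,0,0,0, 1,-6,-3,-20,0,0,0,1,-6,-3,-20,0,0,0]'
python3 -c "from h import *
d=imaging.get_image('top');crop(d,140,135,180,150,4,'pics/c14.png')
d=imaging.get_image('scene');crop(d,140,180,180,120,4.4,'pics/c15.png')"
```

```text
clock: 11.0
eef_pos: [490.6, 144.5, 179.0]
tool_rot: [-1.576, -0.008, 0.949]
force: [0.2, -0.3, -0.2]
width: 85.2
clock: 11.7
eef_pos: [614.1, -21.6, 203.4]
tool_rot: [-1.569, 0.001, 0.949]
force: [0.5, 1.1, -0.5]
width: 85.8
```

View pics/c14.png

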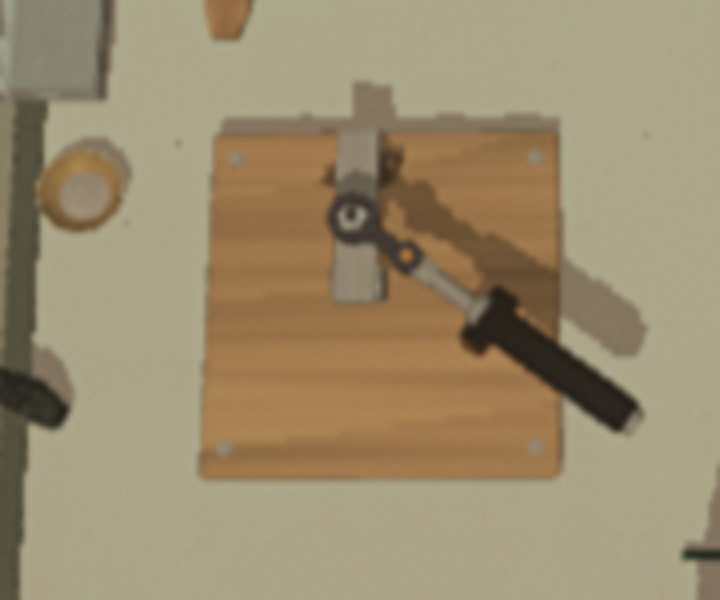

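View pics/c15.png

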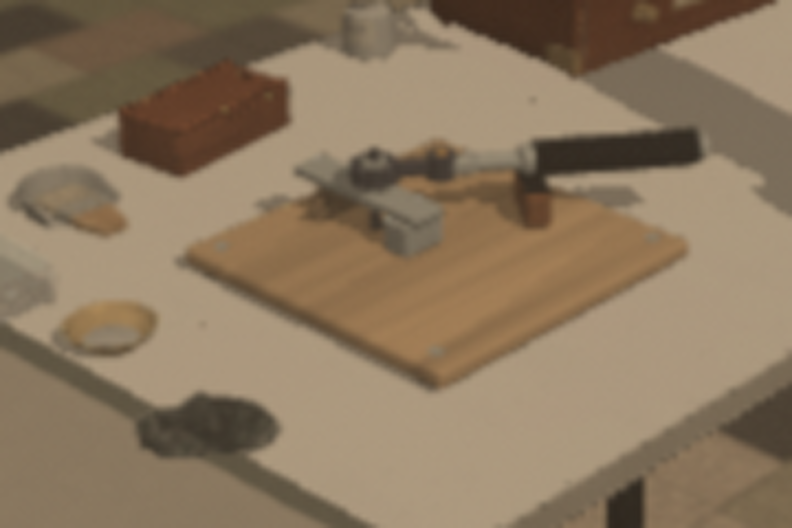

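```bash
python3 - <<'E'
from h import *
d=imaging.get_image("top")
def P(x,y,z): return ray(d,140+(x+.5)/4-.5,135+(y+.5)/4-.5,z)
n,k,a,b=P(352,217,72),P(408,256,68),P(488,306,62),P(629,419,62)
f=lambda v:np.arctan2(v[1],v[0])%(2*np.pi)
g=(a+b)/2;print(g,f(g-n),np.linalg.norm((g-n)[:2]),f(k-n),f(b-a),arc(4.106))
im=d["img"]
E
python3 - <<'E'
from h import *
d=imaging.get_image("top");import cv2
cv2.imwrite("pics/full.png",cv2.resize(d["img"][:,:,::-1],(784,588),interpolation=cv2.INTER_CUBIC))
E
```

```text
[489.57544327 143.5763861   62.        ] 4.110346788164117 162.92823330905196 4.119685333028302 4.039816727098218 (np.float64(488.96584552340664), np.float64(142.71763465748148), 43, 0.9644073464102068)
```

View pics/full.png

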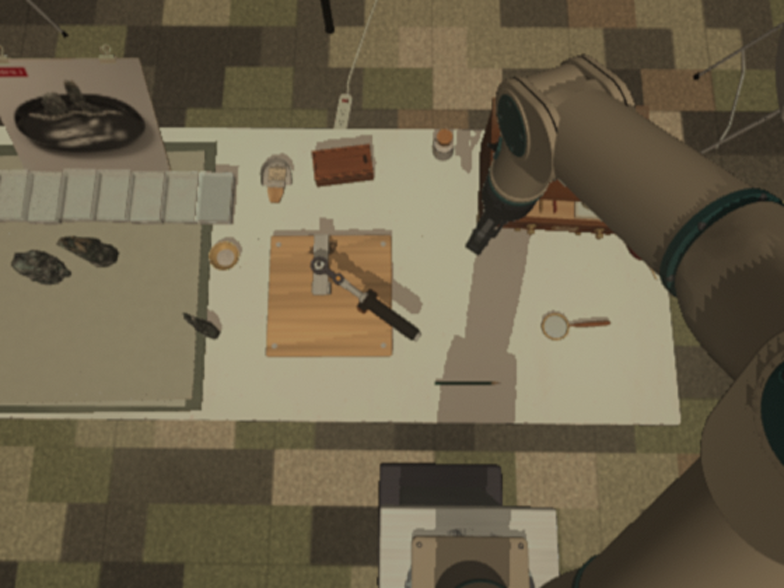

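The grip centre is right, but the handle direction reads 4.04 against 4.11. I'll check that with a proper fit of the grip pixels.

```bash
python3 - <<'E'
from h import *
d=imaging.get_image("top"); im=d["img"].astype(int)
m=(im.max(2)<60).astype(np.uint8)
th=4.106
R=np.array(d["R"])
pts=[]
for v in range(195,260):
  for u in range(240,310):
    if m[v,u]:
        X=ray(d,u,v,66)[:2]; w=X-N; a=w@[np.cos(th),np.sin(th)]; t=w@[-np.sin(th),np.cos(th)]
        if 122<a<225 and abs(t)<25: pts.append((a,t))
pts=np.array(pts);print(len(pts),pts.mean(0),np.polyfit(pts[:,0],pts[:,1],1))
for lo in range(120,225,15):
    q=pts[(pts[:,0]>=lo)&(pts[:,0]<lo+15)];
    if len(q):print(lo,q[:,1].min(),q[:,1].max(),q[:,1].mean())
# predicted scene axis of straight handle
s=imaging.get_image("scene")
for r in(45,107,165,223):
    u,v=proj(s,(*(N+r*np.array([np.cos(th),np.sin(th)])),62));print(r,(u-140)*4.4,(v-180)*4.4)
E
```

```text
324 [171.13527433  -3.34385178] [-0.01687549 -0.4558597 ]
120 -13.483631808176835 8.773890272887707 -2.917390709445401
135 -13.053296915976095 7.866614332845702 -2.549953294696658
150 -13.468589827000452 7.415252742094476 -3.065476490602868
165 -14.51026937560276 6.965398600708775 -3.5718193318369167
180 -14.080273986439149 7.157326750791196 -3.613276105069043
195 -14.491336962826452 6.900833322787833 -3.594642258048463
210 -14.276954809032587 5.624805730894314 -4.3475280899158575
45 443.35880172354797 164.93034799666756
107 533.7666991358882 157.3971784897326
165 616.8470489678677 150.47457132937254
223 698.5200054544779 143.66923415246606
```

```bash
python3 -c "
from cell import finish_job,ctrl
s=ctrl.read_state();print(s['clock'],abs(s['qd']).max());finish_job()"
```

```text
12.0 0.007042585312270971
the job is handed in; nothing more can be done
```

I pulled the wrench clockwise until the nut seated and the knuckle broke over, let the handle spring straight, and parked it over the wooden block. The job was handed in at 12.0 s with the gripper open and clear.

- **Seating and bend:** The nut seated at a head angle of about 2.63 rad, a swing of roughly 0.4 rad from the start. I stopped at a bend of about 0.17–0.19 rad (10–11°). Tool position and torque agreed on that. A weaker estimate, from how far the gripper's yaw differed from its angle about the nut, gave about 0.14 rad (8°). All are well short of the end stop. The head did not move in the pictures during the bend.
- **Spring-back:** After I backed the handle off, the torque fell to about zero before I swung it back.
- **Parking:** At release, the grip was about 1 mm from the park point I had measured. The final pictures put its centre within about 1–3 mm of that point, with the handle over the block.
- **Straightness:** My first hand-picked reading suggested about 0.07 rad of leftover bend. A fit to all the grip pixels gave 0.02 rad, and the scene view also matched a straight handle.
- **Loose items:** The pencil, loupe, grey stone and dish look unmoved in the final top view. I checked that by eye only.

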